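# Latch the dry-storage cabinet with its gravity bar

## Robot

A 7-joint arm with a two-finger parallel gripper is mounted at the origin on a cart in front of the work surface, level with it; the furniture and walls round the work are solid. World frame = base frame: x ahead of the robot, y to its left, z up, the work surface at z = 0. Lengths are in m, angles in rad, forces in N, time in s.
With the tool pointing down it reaches from about 0.4 to 0.85 m from the base axis. Payload 6.9 kg.
Tool frame: the origin (TCP) lies midway between the tips of the shut fingers; the grasp point (between the pads) lies behind it (ctrl.pinch_z is the z of the grasp point in the tool frame, in m); z points along the fingers, y is the line along which they close (so a half turn about z gives the same grasp; the last joint's range is limited). The gripper opens to 85 mm and grips with 20 to 120 N. Pads are 22 mm wide; open, the fingers measure 114 mm over their backs; the gripper's body (76 mm by 85 mm) begins 54 mm behind the grasp point. The pads swing forward as they close: fully open they stand 13 mm farther back than shut.
Start: joints at [-1.175, 0.507, -0.238, 1.5, 0.126, 1.149, -0.155], TCP at [0.179, 0.599, 0.231] pointing down, gripper open.
Joint ranges: [-3.08, 3.08], [-0.24, 2.05], [-1.43, 1.35], [0, 2.5], [-1.52, 4.66], [0.17, 1.96], [-2.89, 2.89]. Speed limits (rad/s): [2.39, 2.39, 3.14, 3.14, 3.14, 3.14, 3.14].

## Interface

Orientations are given as a unit quaternion [w, x, y, z].
In Python, from station import ctrl, get_state, vision, ticket, models gives the robot as it stands. Calls block until the motion is done:
- ctrl.movep(position, orientation): joint-space move of the TCP to a pose.
- ctrl.movel(position, frame=None, max_speed=0.15): straight line of the TCP; frame=None keeps the orientation; max_speed is the mean speed in m/s.
- ctrl.set_joints(angles): joint-space move.
- ctrl.ungrasp() and ctrl.close_gripper(force=None): open the fingers fully, or close them until they stop; force is the grip in N (None keeps the last).
- ctrl.pause(seconds).
- ctrl.ik(position, orientation): joint angles nearest the present ones, or None.
- get_state(): the state.
- vision.grab_frame(name): name is "scene" or "top" or "wrist"; returns (picture, depth): 384x512x3 uint8, blue, green, red; 384x512 float32, m along the optical axis (not along the pixel's ray), 0 where there is no reading.
- vision.camera_info(name): a dict with "mtx" (3x3 intrinsics, pixels), "dist_coeffs" ([k1, k2, p1, p2, k3] as OpenCV has them; the pictures are not rectified), "R" (3x3) and "t" (3): a world point X has camera coordinates R X + t; the wrist camera has in their place "hand_eye" (4x4, takes a point from camera to tool coordinates, whose origin is the TCP and whose axes are the flange's). Camera axes: x right, y down, z forward; pixel columns grow to the right and rows downward; lengths in m; the calibration is good to about 2 mm. A picture is of the moment at which its call begins: read the wrist's pose just before it. camera_info takes no time and is no camera call.
A pose or a line that the arm cannot do raises ctrl.Unreachable and nothing moves.
- ticket.close_job(): hands the job in; it is judged then, once.
Trained networks look in the newest picture that a camera, given by its name, has taken for a name from the list of things; names that differ only in an ending like _2 or _b are one class to them, and where a whole thing is asked for, a point or a joint stands for the part that bears it (a point fixed in the world has none). Each returns a list of dicts, best first, with "p" (0 to 1); they miss things now and then, are a little off and sometimes report something else, mostly with a low value. They report only what shows in the picture. A call takes as long as a camera call.
- models.recognise(camera, target): "point" ([column, row] in pixels, amid what is visible of it).
- models.masks_of(camera, target): "mask" (384x512 bool, what is visible of it) and "point" ([column, row] in pixels, amid what is visible of it).
The state is a dict: "time": time; "qpos": joint angles; "qd": joint speeds; "tau": joint torques, N m; "tcp_pos": TCP position; "eef_rot": TCP orientation; "contact_force": force on the tool from outside, world axes, zero at the start; "wrist_torque": the same for the moment, N m; "width": finger opening in m; "gripper_force": force on a finger pad.
Only numpy, scipy, OpenCV 4.12 (cv2) and the standard library are available. Lean on these libraries where they do the work, as an engineer would, in place of code of your own. Each camera call takes 0.05 s, during which the arm holds its last target. There are 200 camera calls.

## Task

Close the clear dry-storage cabinet so that it stays shut against its springy seal: lift the steel latch bar by its black knob, swing the door shut with the bar held up over the keeper, feel for the notch and set the bar down into it, then let go. Do it with a light hand - the bar must not be rammed or forced against the keeper - and leave the jar, the specimen cup and the dropper bottle beside the cabinet where they stand.

Things in the scene. Friction and masses are not known exactly. Their poses are not given: they have to be found in the camera images.
- dry_cabinet: Clear acrylic box with a white front frame, 180 (x) x 230 (y) x 155 (z) mm, fixed to the worktop, slides and dishes stored inside. Origin: centre of its underside; x points from front to back (the frame's face is at x = -90 mm), y to the left seen from the front, z up.
- door_hinge (a point): Point on the door's upright hinge axis, on the right side of the front, 125 mm above the worktop (the height of the level latch bar's mid line). Axes as for the cabinet. The clear door panel (193 mm wide, 147 high, 6 thick, 0.45 kg) swings about it towards the front.
- cabinet_door (a joint): Door angle, rad: 0 = in as far as it goes; grows as it opens (counterclockwise from above). Stays where left, except that a black sprung sealing strip, 185 mm from the hinge, meets it at about 0.095 and pushes back 0.5 N per mm (9 N at most), so it will not stay shut unlatched. Latched it stands between 0.01 and 0.095, by the keeper's setting.
- latch_pivot (a joint): Latch bar's angle on the door, rad: 0 = level, as it lies on the floor of the keeper's notch; grows as its free left end rises (to 0.7). Unsupported it hangs at -0.10 on a pin on the door. It turns easily and falls by its own weight. Lying on top of the keeper's horn or rear wall it reads about +0.11; above +0.13 it clears them.
- latch_bar: Flat steel bar along the door's front, 153 x 12 mm high x 8 thick, about 0.15 kg. Origin: on its pivot, mid height and thickness: 88 mm along the door from the hinge axis, 9 mm in front of that axis, 125 mm up. y runs along the bar to its free end (y = 135 mm), x square to the door into the cabinet, z up. The part around y = 123 mm goes into the keeper.
- knob (a point): Mid grip of the bar's black knob: a round revolving stem 16 mm thick standing 32 mm out from the bar's front, square to the door, then a 20 mm collar. The point is 68 mm along the bar from its pivot, 16 mm before its front face; axes as the bar's. Pinch the stem from above, a finger on either side along the bar; it spins on its screw. Cabinet top is 30 mm higher; free air below.
- keeper_mount: Keeper's steel bracket on the left of the cabinet's front frame. Origin on the frame's face, 120 mm up; axes as the cabinet's. It carries the jaw: from front to back a blunt horn, the open-topped notch and a rear wall, all 14 mm wide (y). The jaw's slot lets it sit up to 8.5 mm farther in or out (x) than nominal; the setting varies and is NOT measured: find it by feel.
- notch_nominal (a point): Where the middle of the notch's floor would be at the jaw's nominal setting (fixed to the bracket; the real notch lies within 8.5 mm of it in x). Axes as the cabinet's. The notch is 9.6 mm long in x for the 8 mm bar; the horn before it is 14 mm thick, the wall behind it 10 mm, their flat tops both 14 mm above its floor. Slippery steel.
- stain_jar: Glass staining jar with violet stain, 54 mm across, 101 mm high; loose. Origin: centre of its underside. Bystander.
- specimen_cup: Specimen cup with an orange screw lid, 47 mm across, 58 mm high; loose. Origin: centre of its underside. Bystander.
- red_dropper: Small dropper bottle with a red collar, 23 mm across, 74 mm high; loose. Origin: centre of its underside. Bystander.

How it is judged:
On the way:
1. with the door all but shut (under 0.15 rad), the bar is up over the keeper (above +0.09 rad) (value of joint cabinet_door below 0.15 rad and value of joint latch_pivot above 0.09 rad), for 0.1 s.
At the end, for the whole second after the job is handed in: The latch bar lies in the keeper's notch, level within 0.03 rad and bearing on the keeper, the door is held shut (under 0.11 rad), both are at rest and nobody touches them (value of joint cabinet_door below 0.11 rad and value of joint latch_pivot between -0.03 and 0.03 rad and contact force between latch_bar and keeper_mount above 0.1 N and velocity of joint cabinet_door between -0.05 and 0.05 rad/s and velocity of joint latch_pivot between -0.05 and 0.05 rad/s).
It fails at once if the latch bar is forced against the keeper with more than 15 N (contact force between latch_bar and keeper_mount above 15 N).
It fails at once if the staining jar is pushed more than 15 mm from its place or tipped (distance of stain_jar from where it was at the start of the episode above 0.015 m or angle between stain_jar's own z axis and vertical above 0.3 rad).
It fails at once if the specimen cup is pushed more than 15 mm from its place or tipped (distance of specimen_cup from where it was at the start of the episode above 0.015 m or angle between specimen_cup's own z axis and vertical above 0.3 rad).
It fails at once if the dropper bottle is pushed more than 15 mm from its place or tipped (distance of red_dropper from where it was at the start of the episode above 0.015 m or angle between red_dropper's own z axis and vertical above 0.3 rad).
It also fails if it takes over 54 s, if anything falls off the work surface, if the arm or the gripper's body presses on something with over 40 N, if the wrist force passes 120 N, or if a joint passes its speed limit or range.

## Working session

There is one attempt and no reset: what is moved stays moved. The work goes in short steps, each a Python script; the robot and the scene stay as the last script left them, time stands still between calls to the robot, and variables do not carry over. Pictures are saved under pics/ and viewed, at most 10 in all, crops included, and the job is handed in when it is done.

```bash
ls; mkdir -p pics
cat > h.py <<'E'
import numpy as np, cv2
from station import ctrl,get_state,vision,ticket,models
def deproj(cam,uv,depth,z=None):
    c=vision.camera_info(cam);K=np.array(c["mtx"]);D=np.array(c["dist_coeffs"])
    n=cv2.undistortPoints(np.array(uv,float).reshape(-1,1,2),K,D).reshape(-1,2)
    P=np.c_[n,np.ones(len(n))]*np.reshape(depth,(-1,1))
    return (P-np.array(c["t"]).ravel())@np.array(c["R"])
def proj(cam,X):
    c=vision.camera_info(cam)
    return cv2.projectPoints(np.array(X,float).reshape(-1,1,3),cv2.Rodrigues(np.array(c["R"],float))[0],np.array(c["t"],float),np.array(c["mtx"]),np.array(c["dist_coeffs"]))[0].reshape(-1,2)
E
python3 - <<'E'
from h import *
np.set_printoptions(precision=4,suppress=True)
s=get_state();print(s)
for cam in("scene","top"):
    im,d=vision.grab_frame(cam);cv2.imwrite(f"pics/{cam}0.png",cv2.resize(im,(768,576)));np.save(f"{cam}_d.npy",d)
    c=vision.camera_info(cam);print(cam,-np.array(c["R"]).T@np.array(c["t"]).ravel())
    for n in("dry_cabinet","cabinet_door","latch_bar","knob","keeper_mount","stain_jar","specimen_cup","red_dropper"):
        for r in models.masks_of(cam,n)[:2]:
            m=r["mask"]&(d>0);v,u=np.nonzero(m)
            if len(u)==0: print(n,r["p"],r["point"],"nodepth");continue
            P=deproj(cam,np.c_[u,v],d[v,u])
            print(n,round(r["p"],2),np.round(r["point"]),len(u),"med",np.median(P,0),"lo",np.percentile(P,3,0),"hi",np.percentile(P,97,0))
            np.save(f"m_{cam}_{n}.npy",r["mask"]) if r is not None else 0
print(ctrl.pinch_z)
E
```

```text
pics
{'time': 0.0, 'qpos': array([-1.1755,  0.5083, -0.2375,  1.5011,  0.1257,  1.1489, -0.1548]), 'qd': array([ 0.0032,  0.0009,  0.0018,  0.    , -0.    ,  0.0002, -0.0007]), 'tau': array([ -0.001 , -62.0592,  -2.1877, -24.9665,   0.0125,   0.0119,
         0.    ]), 'tcp_pos': array([0.1785, 0.5984, 0.2304]), 'eef_rot': array([-0.0001,  0.1443,  0.9895, -0.0009]), 'contact_force': array([0.0047, 0.1632, 0.8999]), 'wrist_torque': array([-0.0269, -0.0012,  0.062 ]), 'gripper_force': 0.0, 'width': 0.08514548609915801}
scene [0.239  0.3408 0.6877]
cabinet_door 0.78 [293. 161.] 1088 med [ 0.4945 -0.3144  0.1206] lo [ 0.4523 -0.4263  0.0009] hi [ 0.5567 -0.2608  0.1559]
cabinet_door 0.52 [301. 158.] 333 med [ 0.4689 -0.3091  0.1227] lo [ 0.4471 -0.3631  0.1016] hi [ 0.5115 -0.2473  0.1312]
latch_bar 0.84 [301. 162.] 416 med [ 0.4725 -0.3121  0.1231] lo [ 0.4471 -0.4129  0.0009] hi [ 0.5228 -0.2477  0.1351]
knob 0.83 [299. 158.] 389 med [ 0.4714 -0.3111  0.1234] lo [ 0.4474 -0.3663  0.1124] hi [ 0.5163 -0.2475  0.135 ]
keeper_mount 0.64 [249. 173.] 371 med [ 0.5528 -0.2222  0.1174] lo [ 
[... 1062 characters left out ...]
. 219.] 224 med [ 0.4762 -0.3187  0.1259] lo [ 0.4494 -0.3742  0.1176] hi [ 0.5195 -0.2598  0.1358]
keeper_mount 0.59 [263. 183.] 192 med [ 0.5522 -0.2287  0.1192] lo [ 0.5264 -0.2404  0.1028] hi [ 0.573  -0.2194  0.1352]
stain_jar 0.77 [159. 217.] 487 med [0.4786 0.0194 0.0869] lo [0.4574 0.005  0.0057] hi [0.5021 0.0466 0.1009]
stain_jar 0.16 [266. 189.] 253 med [ 0.5528 -0.2307  0.1173] lo [ 0.5224 -0.2448  0.0004] hi [ 0.5751 -0.2194  0.1352]
specimen_cup 0.82 [202. 200.] 268 med [ 0.5214 -0.0828  0.0578] lo [ 0.502  -0.1023  0.0542] hi [ 0.5411 -0.0635  0.0609]
red_dropper 0.64 [211. 254.] 66 med [ 0.3914 -0.1022  0.0545] lo [ 0.3833 -0.1096  0.0238] hi [ 0.3993 -0.0917  0.0723]
-0.0187
```

View pics/scene0.png

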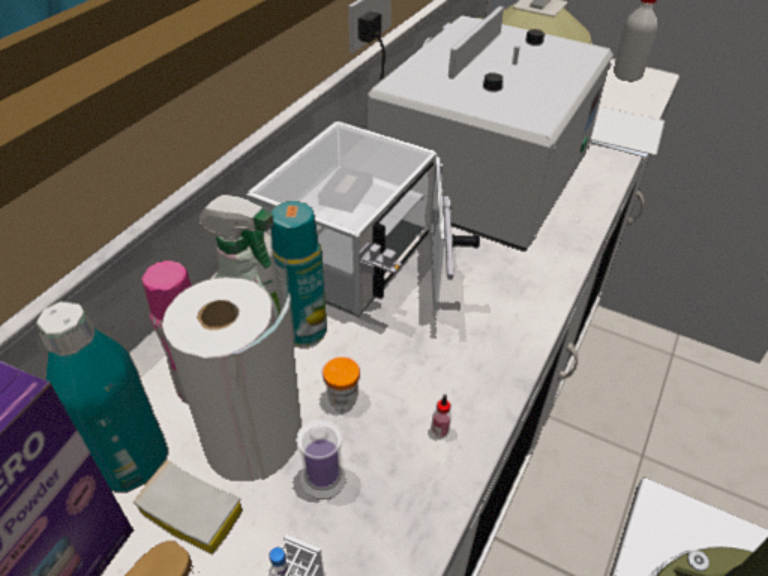

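View pics/top0.png

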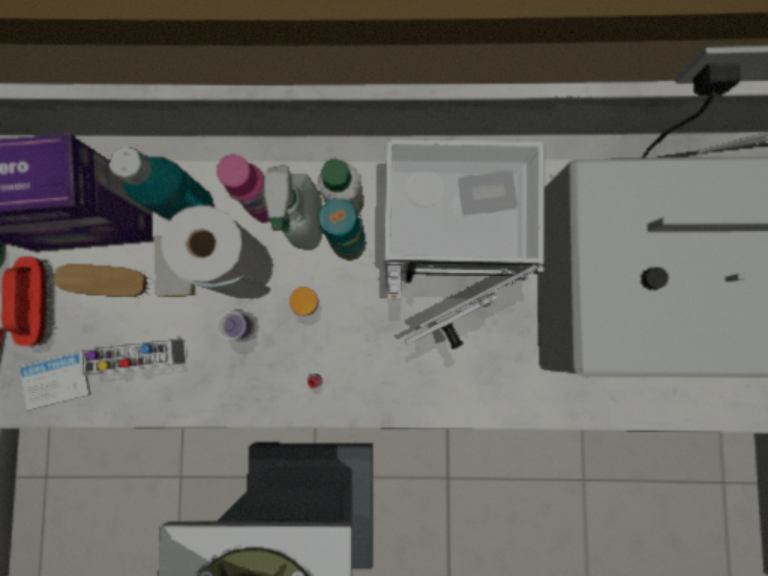

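The top view is aligned with world axes: up is +x, left is +y. It shows the cabinet at about (465,200), the keeper at (394,278), the open door running (405,342)–(540,268), and the knob at (453,335), pointing front-right. The bystanders stand well to the left. Next I'll fit the geometry.

```bash
python3 - <<'E'
from h import *
np.set_printoptions(precision=4,suppress=True)
for cam in("top","scene"):
    d=np.load(f"{cam}_d.npy");v,u=np.mgrid[0:384,0:512];m=d>0
    P=deproj(cam,np.c_[u[m],v[m]],d[m])
    box=P[(P[:,0]>.52)&(P[:,0]<.8)&(P[:,1]>-.5)&(P[:,1]<-.18)&(P[:,2]>.149)&(P[:,2]<.162)]
    print(cam,len(box),cv2.minAreaRect((box[:,:2]*1000).astype(np.float32)),np.median(box[:,2]))
    pc=[np.percentile(box[:,i],[.5,2,98,99.5]) for i in(0,1)];print(pc)
    # right rim/left rim lines, front rim line
    B=P[(P[:,0]>.38)&(P[:,0]<.57)&(P[:,1]>-.48)&(P[:,1]<-.2)&(P[:,2]>.06)]
    im=np.zeros((480,700,3),np.uint8)
    lo=np.array([.40,-.46])
    hist={}
    for p in B[np.argsort(B[:,2])]:
        c=int((p[2]-.06)/.1*255); c=min(max(c,0),255)
        col=cv2.applyColorMap(np.uint8([[c]]),cv2.COLORMAP_JET)[0,0].tolist()
        cv2.circle(im,(int((-.18-p[1])*2400),int((.58-p[0])*2400)),2,col,-1)
    for k in range(0,20): cv2.line(im,(int(k*24),0),(int(k*24),4 if k%5 else 12),(255,255,255)); cv2.line(im,(0,k*24),(4 if k%5 else 12,k*24),(255,255,255))
    cv2.imwrite(f"pics/bev_{cam}.png",im)
    np.save(f"B_{cam}.npy",B)
E
python3 - <<'E'
import cv2,numpy as np
a=cv2.imread('pics/bev_top.png');b=cv2.imread('pics/bev_scene.png')
cv2.imwrite('pics/bev.png',cv2.resize(np.vstack([a,b]),(438,600)) if 0 else np.hstack([cv2.resize(a,(400,274)),cv2.resize(b,(400,274))]))
E
```

```text
top 8697 ((637.9899291992188, -329.7964172363281), (296.331298828125, 232.93319702148438), 88.92353057861328) 0.15500738915157905
[array([0.5325, 0.5701, 0.7497, 0.7527]), array([-0.4755, -0.4471, -0.2212, -0.217 ])]
scene 5614 ((638.5614013671875, -346.3399658203125), (268.5323791503906, 235.23228454589844), 89.61770629882812) 0.1555088973896605
[array([0.529 , 0.551 , 0.7498, 0.7531]), array([-0.478 , -0.4767, -0.2165, -0.2139])]
```

Run:
```python
from h import *
im,d=vision.grab_frame("top")
print("x")
c=im[165:245,240:375];cv2.imwrite("pics/crop.png",cv2.resize(c,None,fx=5.8,fy=5.8,interpolation=cv2.INTER_CUBIC))
```

```text
x
```

View pics/crop.png

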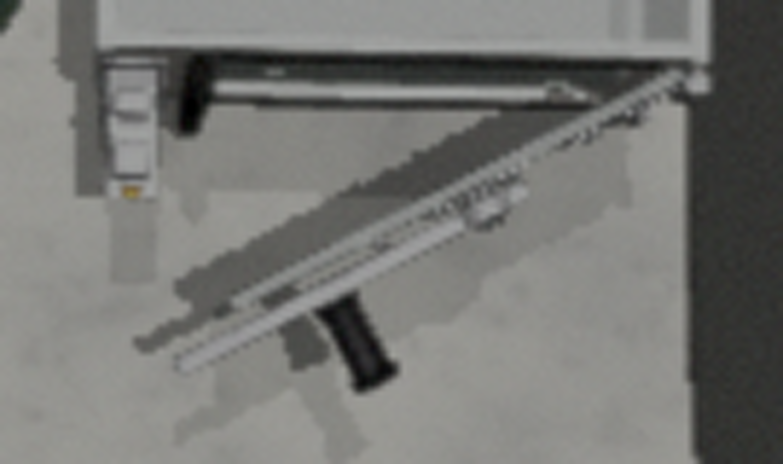

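View pics/bev_top.png

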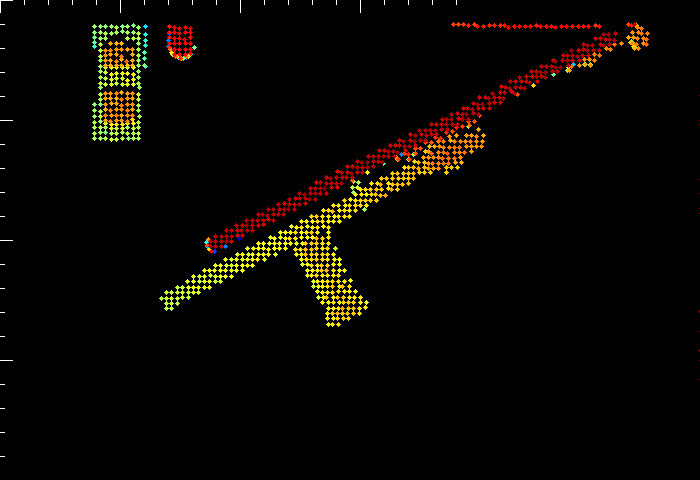

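The bird's-eye view resolves the keeper: the horn is at rows 92–124 and the rear wall at rows 44–68, so the notch is near x≈0.547. The bar line, knob and hinge are also clear. I'll fit these numerically and check obstacle heights.

Run:
```python
from h import *
from scipy.optimize import least_squares
np.set_printoptions(precision=4,suppress=True)
for cam in("top","scene"):
    B=np.load(f"B_{cam}.npy")
    K=B[(B[:,1]<-.218)&(B[:,1]>-.244)&(B[:,0]>.515)&(B[:,0]<.575)]
    T=K[K[:,2]>.124]; print(cam,"keeper high pts x sorted gaps:")
    xs=np.sort(np.unique(np.round(T[:,0],3))); print(xs*1000, "y",np.percentile(T[:,1],[2,98]),"ztop",np.median(T[:,2]),"floor z",np.percentile(K[K[:,2]<.124][:,2],[10,50,90]))
    # bar + knob
    bar=B[(B[:,2]<.145)&(B[:,1]<-.24)&(B[:,1]>-.40)&(B[:,0]<.53)]
    def res(p,full=False):
        hx,hy,f=p;a=np.array([-np.sin(f),np.cos(f)]);n=np.array([-np.cos(f),-np.sin(f)])
        q=bar[:,:2]-[hx,hy];return q@a,q@n
    from scipy.spatial.transform import Rotation
    # line by robust fit: bar points far from knob
    y=bar[:,1]; 
    vx,vy,x0,y0=cv2.fitLine((bar[(y>-.30)][:,:2]).astype(np.float32),cv2.DIST_HUBER,0,.001,.001).ravel() if 0 else (0,0,0,0)
    def cost(p):
        c,f=p; a=np.array([-np.sin(f),np.cos(f)]);n=np.array([-np.cos(f),-np.sin(f)])
        return bar[:,:2]@n-c
    r=least_squares(cost,[-.35,.45],loss='cauchy',f_scale=.0015);c,f=r.x
    for it in range(4):
        a=np.array([-np.sin(f),np.cos(f)]);n=np.array([-np.cos(f),-np.sin(f)])
        o=bar[:,:2]@n; s=bar[abs(o-c)<.005]
        l=cv2.fitLine(s[:,:2].astype(np.float32),cv2.DIST_HUBER,0,.001,.001).ravel();f=np.arctan2(-l[0],l[1]) if l[1]>0 else np.arctan2(l[0],-l[1])
        n=np.array([-np.cos(f),-np.sin(f)]);c=np.median(s[:,:2]@n)
    a=np.array([-np.sin(f),np.cos(f)])
    al=bar[:,:2]@a;o=bar[:,:2]@n-c
    sb=abs(o)<.004
    print("phi",f,"bar halfwidth pct",np.percentile(o[abs(o)<.008],[2,98]),"tip al",np.percentile(al[sb],[99,99.8]))
    kn=(o>.008)&(o<.05)&(al>al.max()-.1)
    k2=kn&(o>.01)&(o<.03);print("knob along from tip",al[sb].max()-np.percentile(al[k2],[2,50,98]),"o max",o[kn].max(),"z top",np.percentile(bar[k2][:,2],[50,95]))
    bo=(~kn)&(o>.004);print("boss o max",o[bo].max() if bo.any() else 0)
    z=np.polyfit(al[sb],bar[sb][:,2],1);print("bar slope",z[0],"z at tip",np.polyval(z,al[sb].max()))
    tip=al[sb].max()
    # hinge = c+(-9mm front), along tip-.223
    H=(tip-.0885-.1345*np.cos(.1))*a+(c-.009)*n; print("hinge",H)
    D=np.load(f"{cam}_d.npy");v,u=np.mgrid[0:384,0:512];m=D>0;P=deproj(cam,np.c_[u[m],v[m]],D[m])
    for ylo in np.arange(-.5,.7,.1):
        q=P[(P[:,1]>ylo)&(P[:,1]<ylo+.1)&(P[:,0]>.25)]
        print("y%.1f"%ylo,[ (round(float(q[(q[:,0]>x)&(q[:,0]<x+.1)][:,2].max()),2) if ((q[:,0]>x)&(q[:,0]<x+.1)).any() else None) for x in(.3,.4,.5,.6,.7,.8)])
```

```text
top keeper high pts x sorted gaps:
[528. 530. 532. 534. 535. 536. 537. 539. 541. 553. 554. 555. 557. 559.
 562.] y [-0.2353 -0.2239] ztop 0.13245997785646652 floor z [0.1103 0.1146 0.1199]
phi 0.48141453 bar halfwidth pct [-0.0073  0.0067] tip al [-0.4314 -0.43  ]
knob along from tip [0.0735 0.0649 0.0586] o max 0.0418328905938497 z top [0.1248 0.1287]
boss o max 0.007891565576906678
bar slope -0.11850763382146157 z at tip 0.11632858255013867
hinge [ 0.5648 -0.4409]
y-0.5 [0.01, 0.21, 0.21, 0.21, 0.21, 0.35]
y-0.4 [0.01, 0.16, 0.16, 0.16, 0.16, 0.35]
y-0.3 [0.01, 0.16, 0.16, 0.16, 0.16, 0.35]
y-0.2 [0.07, 0.01, 0.21, 0.22, 0.19, 0.35]
y-0.1 [0.07, 0.06, 0.27, 0.28, 0.21, 0.35]
y-0.0 [0.01, 0.1, 0.23, 0.23, 0.21, 0.35]
y0.1 [0.01, 0.1, 0.05, 0.27, 0.27, 0.35]
y0.2 [0.07, 0.1, 0.05, 0.27, 0.27, 0.35]
y0.3 [0.02, 0.09, 0.1, 0.23, 0.0, 0.25]
y0.4 [0.01, 0.02, 0.05, 0.02, None, 0.09]
y0.5 [None, None, None, None, None, None]
y0.6 [None, None, None, None, None, None]
scene keeper high pts x sorted gaps:
[528. 529. 530. 531. 532. 533. 534. 535. 536. 537. 538. 539. 540. 541.
 551. 552. 553. 
[... 202 characters left out ...]
g from tip [ 0.0476  0.0351 -0.0229] o max 0.04933754677772073 z top [0.1205 0.1272]
boss o max 0.007992091798445344
bar slope -0.2830747685337331 z at tip 0.10370739611813583
hinge [ 0.5577 -0.4698]
y-0.5 [0.0, 0.21, 0.21, 0.21, 0.21, 0.35]
y-0.4 [0.0, 0.16, 0.16, 0.16, 0.16, 0.36]
y-0.3 [0.0, 0.16, 0.16, 0.16, 0.16, 0.39]
y-0.2 [0.06, 0.0, 0.22, 0.22, None, 0.4]
y-0.1 [0.08, 0.06, 0.27, 0.27, 0.21, 0.4]
y-0.0 [0.01, 0.1, 0.23, 0.23, 0.21, 0.35]
y0.1 [0.0, 0.1, 0.05, 0.27, 0.26, 0.21]
y0.2 [None, None, 0.05, 0.27, None, None]
y0.3 [None, None, None, 0.16, None, None]
y0.4 [None, None, None, None, None, None]
y0.5 [None, None, None, None, None, None]
y0.6 [None, None, None, None, None, None]
```

```bash
cat >> h.py <<'E'
from scipy.spatial.transform import Rotation
H=np.array([.5648,-.4409])
SGN=1
def quat(phi,sgn=None):
    y=(sgn or SGN)*np.array([-np.sin(phi),np.cos(phi),0]);z=np.array([0,0,-1.]);x=np.cross(y,z)
    q=Rotation.from_matrix(np.c_[x,y,z]).as_quat();return q[[3,0,1,2]]
def knob(phi,th,dz=0,H=H):
    a=np.array([-np.sin(phi),np.cos(phi)]);n=np.array([-np.cos(phi),-np.sin(phi)])
    return np.r_[H+(.088+.068*np.cos(th))*a+.029*n,.125+.068*np.sin(th)+ctrl.pinch_z+dz]
E
python3 - <<'E'
from h import *
np.set_printoptions(precision=3,suppress=True)
print("knob",knob(.48,-.1), Rotation.from_quat(np.roll(get_state()["eef_rot"],-1)).as_matrix())
for s in(1,-1):
    print(s,ctrl.ik([.30,.40,.42],quat(.48,s)),ctrl.ik([.48,.0,.42],quat(.48,s)),ctrl.ik(knob(.48,-.1,.2),quat(.48,s)),ctrl.ik(knob(.48,-.1),quat(.48,s)),ctrl.ik(knob(.03,.25),quat(.03,s)),sep="\n")
print(ctrl.ik([.179,.599,.42],get_state()["eef_rot"]))
E
```

```text
knob [ 0.467 -0.316  0.1  ] [[-0.958  0.286 -0.   ]
 [ 0.286  0.958  0.   ]
 [ 0.     0.    -1.   ]]
1
[-0.68   0.219 -0.393  1.44   0.084  1.499  0.979]
[-0.221  0.175  0.214  1.49  -0.037  1.48   2.045]
[ 0.119  0.423  0.674  1.554 -0.273  1.26   2.884]
[ 0.404  0.561  0.227  1.839 -0.175  0.761  2.776]
[ 0.264  0.593  0.311  1.707 -0.224  0.877  2.27 ]
-1
[-1.23   0.216  0.339  1.447 -0.072  1.491 -1.984]
[-0.472  0.194  0.542  1.493 -0.1    1.482 -1.02 ]
[-0.012  0.488  0.924  1.556 -0.399  1.298 -0.126]
[ 0.107  0.66   0.727  1.843 -0.568  0.859  0.025]
[-0.159  0.906  1.233  1.712 -0.913  1.218 -0.227]
[-1.186  0.439 -0.245  1.107  0.103  1.607 -0.124]
```

```bash
sed -i 's/^SGN=1/SGN=-1/' h.py
python3 - <<'E'
from h import *
np.set_printoptions(precision=3,suppress=True)
ctrl.movep([.179,.599,.40],get_state()["eef_rot"])
ctrl.movep([.42,.25,.42],quat(.48))
ctrl.movep([.47,-.05,.42],quat(.48))
ctrl.movep(knob(.48,-.1,.13),quat(.48))
s=get_state();print(s["time"],s["qpos"],s["tcp_pos"],knob(.48,-.1,.13))
for cam in("wrist","top"):
    im,d=vision.grab_frame(cam);np.save("w_d.npy",d);print(cam,[(r["p"],r["point"]) for r in models.recognise(cam,"knob")[:2]])
    if cam=="wrist":cv2.imwrite("pics/w1.png",im)
print(vision.camera_info("wrist")["hand_eye"])
print(ctrl.ik(knob(.48,-.1),quat(.48)),ctrl.ik(knob(.03,.25),quat(.03)))
E
```

```text
5.6333 [ 0.128  0.478  0.658  1.674 -0.323  1.1   -0.209] [ 0.468 -0.315  0.23 ] [ 0.467 -0.316  0.23 ]
wrist [(0.69, [254.9, 171.8])]
top []
[[ 0.001 -0.953 -0.303  0.077]
 [ 1.     0.001  0.001 -0.   ]
 [-0.001 -0.303  0.953 -0.143]
 [ 0.     0.     0.     1.   ]]
[ 0.195  0.616  0.569  1.841 -0.443  0.813 -0.099] [ 0.047  0.671  0.697  1.709 -0.512  0.951 -0.599]
```

View pics/w1.png

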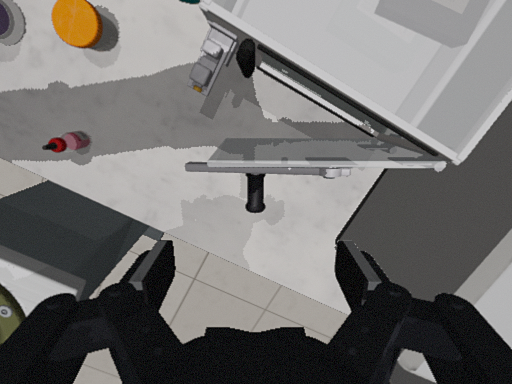

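The wrist view shows the bar level across the picture and the knob stem at column 255, centred between the fingers, so position and yaw agree. I'll check the numbers from wrist depth, then descend and grasp.

Run:
```python
from h import *
np.set_printoptions(precision=4,suppress=True)
c=vision.camera_info("wrist");s=get_state()
im,d=vision.grab_frame("wrist")
Rm=Rotation.from_quat(np.roll(s["eef_rot"],-1)).as_matrix()
def w(u,v):
    n=cv2.undistortPoints(np.c_[u,v].astype(float).reshape(-1,1,2),np.array(c["mtx"]),np.array(c["dist_coeffs"])).reshape(-1,2)
    P=np.c_[n,np.ones(len(n))]*d[v,u][:,None]; he=np.array(c["hand_eye"]);T=P@he[:3,:3].T+he[:3,3]
    return T@Rm.T+s["tcp_pos"]
g=np.mgrid[10:215,180:450];v,u=g.reshape(2,-1);k=d[v,u]>0;P=w(u[k],v[k])
f=.48;a=np.array([-np.sin(f),np.cos(f)]);n=np.array([-np.cos(f),-np.sin(f)])
q=P[:,:2]-H;al=q@a;o=q@n;z=P[:,2]
st=(o>.018)&(o<.038)&(al>.12)&(al<.19)&(z>.10)
print("stem along lo/mid/hi",np.percentile(al[st],[3,50,97]),"expect",.088+.0677,"ztop",np.percentile(z[st],95),"expect",.125-.0068+.008)
kn=(o>.015)&(o<.07)&(al>.14)&(al<.17)&(z>.1);print("knob o max",np.percentile(o[kn],99))
b=(al>.17)&(al<.22)&(o>0)&(o<.018)&(z>.09);print("bar o",np.percentile(o[b],[3,50,97]),"line",np.polyfit(al[b],o[b],1),"tip",np.percentile(al[(o>.004)&(o<.014)&(z>.09)&(al<.24)],99.5))
K=P[(P[:,1]<-.21)&(P[:,1]>-.25)&(P[:,0]>.515)&(P[:,0]<.575)&(P[:,2]>.126)]
print("keeper x",np.sort(np.unique(np.round(K[:,0],3)))*1000,"y",np.percentile(K[:,1],[3,97]))
```

```text
stem along lo/mid/hi [0.1482 0.1558 0.1634] expect 0.1557 ztop 0.12632230093543206 expect 0.1262
knob o max 0.05062093006789366
bar o [0.0002 0.0091 0.0127] line [-0.0206  0.0127] tip 0.22171990359177499
keeper x [528. 529. 530. 531. 532. 533. 534. 535. 536. 537. 538. 539. 540. 541.
 542. 552. 553. 554. 555. 556. 557. 558. 559. 560. 561. 562. 573. 574.
 575.] y [-0.2364 -0.2189]
```

Run:
```python
from h import *
np.set_printoptions(precision=3,suppress=True)
ctrl.movel(knob(.48,-.1),quat(.48),max_speed=.1)
s=get_state();print(s["time"],s["tcp_pos"],s["contact_force"])
ctrl.close_gripper(25)
s=get_state();print(s["time"],s["width"],s["gripper_force"],s["contact_force"],s["tcp_pos"])
for th in(.0,.1,.2,.28): ctrl.movel(knob(.48,th),quat(.48),max_speed=.05)
s=get_state();print(s["time"],s["width"],s["contact_force"],s["tcp_pos"],knob(.48,.28))
for f in np.arange(.43,.125,-.05):
    ctrl.movel(knob(f,.28),quat(f),max_speed=.04);s=get_state();print(round(f,2),s["time"],s["contact_force"],s["wrist_torque"])
im,d=vision.grab_frame("wrist");cv2.imwrite("pics/w2.png",im)
im,d=vision.grab_frame("scene");cv2.imwrite("pics/s2.png",im[110:230,200:360].repeat(4,0).repeat(4,1))
```

```text
7.3333 [ 0.467 -0.317  0.1  ] [-0.622  0.014 -0.45 ]
7.9667 0.015077815608042847 24.451996386051178 [-0.89   0.24   0.886] [ 0.467 -0.316  0.1  ]
9.075 0.014957969716404973 [-0.548  0.762 -1.418] [ 0.468 -0.318  0.125] [ 0.468 -0.318  0.125]
0.43 9.4167 [ 0.885  0.555 -1.239] [0.11  0.023 0.024]
0.38 9.7583 [-0.631  1.565 -0.649] [ 0.118  0.024 -0.015]
0.33 10.1 [ 0.572  0.873 -1.615] [ 0.123 -0.019  0.003]
0.28 10.4417 [-0.401  0.73  -0.92 ] [ 0.215 -0.007  0.001]
0.23 10.7833 [-0.704  1.159 -1.024] [ 0.18   0.008 -0.004]
0.18 11.125 [ 0.557  0.825 -1.356] [ 0.106 -0.033 -0.015]
0.13 11.4667 [-0.072  0.193 -1.506] [ 0.188 -0.025 -0.009]
```

View pics/s2.png

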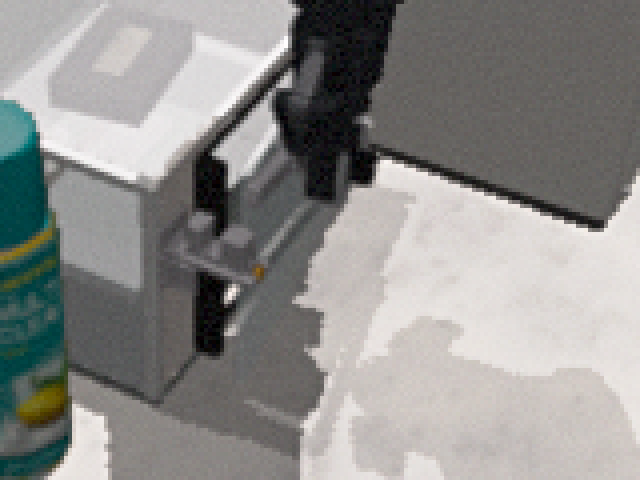

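View pics/w2.png

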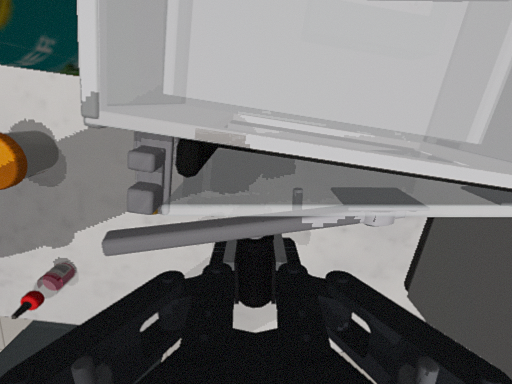

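The bar is held up (its raised free end shows at (110,243) in the wrist view) and the door is nearly shut, with the keeper's horn at (145,197) and wall at (147,158) ahead of it. I'll close further and lower the bar to just above the keeper, then measure bar against notch.

```bash
cat >> h.py <<'E'
def wcloud():
    c=vision.camera_info("wrist");s=get_state();im,d=vision.grab_frame("wrist")
    Rm=Rotation.from_quat(np.roll(s["eef_rot"],-1)).as_matrix()
    v,u=np.nonzero(d>0);n=cv2.undistortPoints(np.c_[u,v].astype(float).reshape(-1,1,2),np.array(c["mtx"]),np.array(c["dist_coeffs"])).reshape(-1,2)
    P=np.c_[n,np.ones(len(n))]*d[v,u][:,None]; he=np.array(c["hand_eye"])
    return im,(P@he[:3,:3].T+he[:3,3])@Rm.T+s["tcp_pos"]
E
python3 - <<'E'
from h import *
np.set_printoptions(precision=3,suppress=True)
def go(f,th):
    ctrl.movel(knob(f,th),quat(f),max_speed=.03);s=get_state();print(round(f,3),th,s["time"],s["contact_force"],s["wrist_torque"],s["tcp_pos"]-knob(f,th))
for f in(.1,.07,.043): go(f,.28)
for th in(.22,.17): go(.043,th)
ctrl.pause(.3);s=get_state();print(s["contact_force"])
im,P=wcloud();cv2.imwrite("pics/w3.png",im)
K=P[(P[:,1]<-.19)&(P[:,1]>-.26)&(P[:,0]>.51)&(P[:,0]<.575)&(P[:,2]>.124)]
for y0 in np.arange(-.26,-.19,.006):
    q=K[(K[:,1]>=y0)&(K[:,1]<y0+.006)];
    if len(q): 
        hi=q[q[:,2]>.1365]
        print(round(y0,3),len(q),"low x",np.percentile(q[q[:,2]<=.136][:,0],[3,97]) if (q[:,2]<=.136).sum()>3 else None,"bar x",np.percentile(hi[:,0],[3,97]) if len(hi)>3 else None,"z",np.median(hi[:,2]) if len(hi) else 0)
E
```

```text
0.1 0.28 11.875 [-0.337  0.234 -1.044] [ 0.107 -0.049 -0.007] [ 0. -0. -0.]
0.07 0.28 12.1833 [-0.464  0.647 -2.423] [ 0.039  0.132 -0.001] [-0. -0. -0.]
0.043 0.28 12.475 [-3.399 -0.138 -1.398] [-0.043  0.577  0.064] [-0.001 -0.    -0.   ]
0.043 0.22 12.7583 [-4.01  -0.573 -2.382] [-0.095  0.797 -0.005] [-0.001 -0.    -0.   ]
0.043 0.17 13.025 [-4.205 -0.829 -2.322] [-0.158  0.759  0.01 ] [-0. -0. -0.]
[-2.838 -1.616 -1.74 ]
-0.26 2326 low x [0.562 0.562] bar x [0.517 0.571] z 0.17114414665832728
-0.254 2792 low x None bar x [0.516 0.565] z 0.1769022840093798
-0.248 3781 low x [0.561 0.562] bar x [0.518 0.55 ] z 0.19224801473172917
-0.242 2368 low x [0.53  0.561] bar x [0.533 0.55 ] z 0.19815066360008618
-0.236 2144 low x [0.529 0.562] bar x [0.537 0.55 ] z 0.20056155482239305
-0.23 1395 low x [0.53  0.562] bar x [0.537 0.55 ] z 0.2028000847796817
-0.224 231 low x [0.529 0.561] bar x [0.537 0.575] z 0.15258545328105955
-0.218 8 low x None bar x [0.574 0.575] z 0.15349147070765945
```

View pics/w3.png

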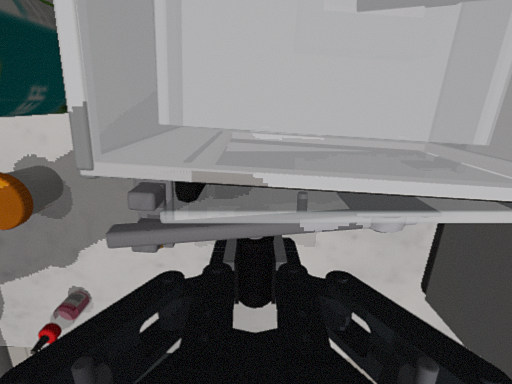

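```bash
cat >> h.py <<'E'
def force(n=6):
    F=[]
    for _ in range(n): ctrl.pause(.03);F.append(get_state()["contact_force"])
    return np.mean(F,0)
E
python3 - <<'E'
from h import *
np.set_printoptions(precision=3,suppress=True)
im,P=wcloud()
q=P[(P[:,1]<-.222)&(P[:,1]>-.244)&(P[:,0]>.51)&(P[:,0]<.575)&(P[:,2]>.136)&(P[:,2]<.165)]
print("bar x",len(q),np.percentile(q[:,0],[2,10,50,90,98]),np.percentile(q[:,2],[2,50,98]))
f0=force(10);print("base",f0)
f=.043
for th in np.arange(.16,-.005,-.01):
    ctrl.movel(knob(f,th),quat(f),max_speed=.02);F=force();print(round(th,3),F-f0)
    if F[2]-f0[2]>2.5: break
print(get_state()["time"])
E
```

```text
bar x 1234 [0.543 0.544 0.548 0.55  0.551] [0.142 0.15  0.153]
base [-4.315 -1.01  -1.682]
0.16 [ 0.182 -0.371 -0.163]
0.15 [ 0.207 -0.634 -0.09 ]
0.14 [ 0.529 -1.042  0.13 ]
0.13 [ 0.755 -0.945  0.025]
0.12 [ 0.647 -1.328  0.353]
0.11 [ 1.027 -1.26   0.404]
0.1 [ 2.065 -1.28   0.401]
0.09 [ 2.58  -1.517  0.882]
0.08 [ 3.432 -1.099  1.086]
0.07 [ 3.605 -1.167  1.674]
0.06 [ 4.264 -1.56   2.166]
0.05 [ 4.916 -1.214  3.08 ]
19.1583
```

Run:
```python
from h import *
np.set_printoptions(precision=4,suppress=True)
print(force())
im,P=wcloud();cv2.imwrite("pics/w4.png",im[100:280,60:300].repeat(3,0).repeat(3,1))
q=P[(P[:,1]<-.218)&(P[:,1]>-.262)&(P[:,0]>.52)&(P[:,0]<.57)&(P[:,2]>.12)&(P[:,2]<.165)]
for y0 in np.arange(-.26,-.216,.006):
    r=q[(q[:,1]>=y0)&(q[:,1]<y0+.006)]
    h,e=np.histogram(r[:,0],np.arange(.526,.566,.003)); 
    print(round(y0,3),[round(float(np.median(r[(r[:,0]>=a)&(r[:,0]<a+.003)][:,2])*1000),0) if c>3 else 0 for a,c in zip(e,h)])
print(e[:-1])
```

```text
[ 0.7688 -2.6431  1.6161]
-0.26 [165.0, 164.0, 161.0, 163.0, 161.0, 0, 136.0, 136.0, 0, 0, 155.0, 155.0, 148.0]
-0.254 [165.0, 0, 0, 0, 162.0, 160.0, 136.0, 136.0, 0, 0, 155.0, 154.0, 148.0]
-0.248 [0, 0, 0, 0, 163.0, 136.0, 136.0, 137.0, 0, 0, 154.0, 151.0, 147.0]
-0.242 [0, 127.0, 128.0, 127.0, 131.0, 136.0, 136.0, 136.0, 133.0, 127.0, 127.0, 128.0, 0]
-0.236 [132.0, 133.0, 133.0, 133.0, 133.0, 136.0, 137.0, 136.0, 132.0, 133.0, 133.0, 131.0, 128.0]
-0.23 [0, 133.0, 133.0, 133.0, 133.0, 137.0, 137.0, 136.0, 132.0, 133.0, 133.0, 131.0, 126.0]
-0.224 [0, 132.0, 133.0, 132.0, 132.0, 137.0, 137.0, 136.0, 132.0, 132.0, 132.0, 132.0, 0]
-0.218 [0, 0, 0, 0, 0, 0, 0, 0, 0, 0, 0, 0, 0]
[0.526 0.529 0.532 0.535 0.538 0.541 0.544 0.547 0.55  0.553 0.556 0.559
 0.562]
```

View pics/w4.png

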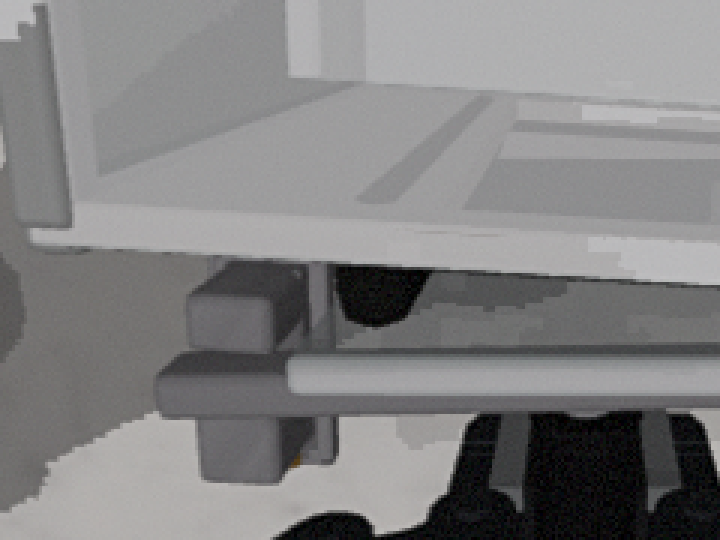

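The picture shows the bar (160–720, 385) seated between wall and horn. Its top is at z=0.1365, about 8 mm deep, which fits θ≈0.045. I'll ease the door in slightly and finish lowering.

Run:
```python
from h import *
np.set_printoptions(precision=3,suppress=True)
f=.041
for th in(.05,.04,.03,.02,.01,.003):
    ctrl.movel(knob(f,th),quat(f),max_speed=.02);F=force(4);print(round(th,3),F)
    if F[2]>4: break
print(get_state()["time"])
```

```text
0.05 [-0.17  -2.399  1.481]
0.04 [-0.259 -3.062  0.425]
0.03 [-0.431 -3.166  0.163]
0.02 [-0.678 -3.532  0.314]
0.01 [-0.863 -3.443 -0.198]
0.003 [-1.262 -4.467  0.358]
21.7083
```

Run:
```python
from h import *
np.set_printoptions(precision=3,suppress=True)
ctrl.ungrasp();s=get_state();print(s["width"],s["contact_force"])
p=np.array(s["tcp_pos"]);ctrl.movel(p+[0,0,.16],max_speed=.1)
ctrl.pause(.4)
im,P=wcloud();cv2.imwrite("pics/w5.png",im);print(get_state()["time"])
q=P[(P[:,1]<-.222)&(P[:,1]>-.236)&(P[:,0]>.52)&(P[:,0]<.57)&(P[:,2]>.10)&(P[:,2]<.145)]
for a in np.arange(.526,.566,.003):
    r=q[(q[:,0]>=a)&(q[:,0]<a+.003)]
    print(round(a,3),round(float(np.median(r[:,2])),4) if len(r)>3 else None)
```

```text
0.0853388737989481 [  1.019 -15.31   -8.49 ]
24.6
0.526 None
0.529 0.1325
0.532 0.1329
0.535 0.1328
0.538 0.1326
0.541 0.1308
0.544 0.1311
0.547 0.1307
0.55 0.1291
0.553 0.1326
0.556 0.1328
0.559 0.132
0.562 0.1141
0.565 0.1142
```

View pics/w5.png

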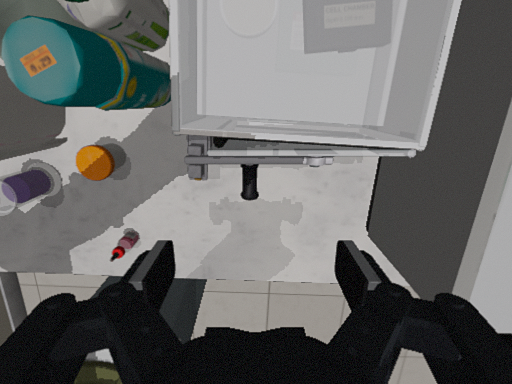

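The final view shows the bar lying level in the notch at (198,160), with its top at z=0.131 and its mid line at 0.125. The door is shut, the gripper is clear, and the bystanders haven't moved.

```bash
python3 -c "
from h import *
print(get_state()['contact_force']);print(ticket.close_job())"
```

```text
[ 0.66283176  1.06328074 -0.75221474]
the job is handed in; nothing more can be done
None
```

The job is handed in, with no verdict returned: in the last picture the cabinet was shut with the latch bar level in the keeper's notch, the knob released, and the jar, cup and dropper bottle looked to be where they started.

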